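# Set the depth collar of a jar-capping press

### The arm

A 7-joint arm with a two-finger parallel gripper is mounted at the origin on a cart in front of the work surface, level with it; the furniture and walls round the work are solid. World frame = base frame: x ahead of the robot, y to its left, z up, the work surface at z = 0. Lengths are in m, angles in rad, forces in N, time in s.
With the tool pointing down it reaches from about 0.425 to 0.975 m from the base axis. Payload 16.7 kg.
Tool frame: the origin (TCP) lies on the mounting face of the last link; the fingertips stand 173 mm ahead of it and the grasp point (between the pads) lies 155 mm ahead of it (ctrl.tips_ahead is the distance from the TCP to the fingertips, in m); x points along the fingers, z is the direction in which the jaws open and shut, and the axes are right-handed (so a half turn about x gives the same grasp; the last joint's range is limited). The gripper opens to 85 mm and grips with 20 to 120 N. Pads are 22 mm wide; open, the fingers measure 114 mm over their backs; the gripper's body (76 mm by 85 mm) begins 54 mm behind the grasp point. The pads swing forward as they close: fully open they stand 13 mm farther back than shut.
Start: joints at [1.038, 0.426, 0.074, 1.606, -0.034, 1.111, -0.067], TCP at [0.252, -0.626, 0.405] pointing down, gripper open.
Joint ranges: [-2.85, 2.85], [-0.5, 2.14], [-1.23, 1.37], [0.21, 2.46], [-1.02, 4.16], [0.16, 2.05], [-2.73, 2.73]. Speed limits (rad/s): [1.89, 1.89, 2.39, 2.39, 3.01, 3.01, 3.01].

### API

Orientations are given as a unit quaternion [x, y, z, w].
In Python, from bench import telemetry, snapshot, close_job, boxes_of, silhouettes, spot_point, ctrl gives the robot as it stands.
- The arm moves only by the tool apply_moves, never from a script. Its argument "series" is text: rows parted by semicolons, each of 7 numbers parted by spaces: the turn, a rotation vector about the tool's x, y, z in degrees, then the shift along the tool's x, y, z in m, then the closure, from 0 (fully open) to 1 (shut). In form: wx wy wz dx dy dz jaw; .... A call has exactly 10 rows; each row is the pose to reach, as a shift and turn from the pose measured when the call began, along the tool's axes at that moment; what a row does not reach only later rows make up. A row lasts 1/10 s, in which the tool goes at most 50 mm and 8.59 degrees, less where a joint would pass 70% of its speed; a pose out of reach is approached as far as the arm can. A call with a gripper value outside its range is refused whole. The fingers move at their own pace and stop on an object; "squeeze" is the grip in N (left out, the last holds). Time passes only in rows, so rows that repeat a pose let the fingers close, or fill a call up. It gives the time, the measured TCP pose, the force and the opening at its end, in the units of the state.
- telemetry.get_state(): the state, without advancing time (a new reading comes with each control period).
- snapshot(name): name is "scene" or "top" or "wrist"; returns a dict with "image" (400x640x3 uint8, red, green, blue), "mtx" (3x3 intrinsics, pixels), "extrinsics" (4x4, takes a point from world to camera coordinates). Camera axes: x right, y down, z forward; pixel columns grow to the right and rows downward; lengths in m; the calibration is good to about 2 mm. A picture is of the moment at which its call begins. There is no depth.
- close_job(): hands the job in, once; it reports no verdict.
Trained networks look in a picture, given as the dict that the camera call returned (one of the last four; its "shot" number tells which), for a name from the list of things; names that differ only in an ending like _2 or _b are one class to them, and where a whole thing is asked for, a point or a joint stands for the part that bears it (a point fixed in the world has none). Each returns a list of dicts, best first, with "score" (0 to 1); they miss things now and then, are a little off and sometimes report something else, mostly with a low value. They report only what shows in the picture. A call takes as long as a camera call.
- boxes_of(query, picture): "location" ([x, y, z] in m, in the coordinates of the camera as it stood for that picture, good to about 4 mm: the middle of the surface that is visible of it).
- silhouettes(query, picture): "pixels" (400x640 bool, what is visible of it).
- spot_point(query, picture): "location" ([x, y, z] in m, in the coordinates of the camera as it stood for that picture, good to about 4 mm: a listed point, or the origin of a listed thing).
The state is a dict: "time": time; "joint_positions": joint angles; "joint_velocities": joint speeds; "joint_efforts": joint torques, N m; "tcp_pos": TCP position; "tcp_rot": TCP orientation; "wrist_force": force on the tool from outside, world axes, zero at the start; "torque": the same for the moment, N m; "finger_gap": finger opening in m.
Only numpy, scipy, OpenCV 4.12 (cv2) and the standard library are available. Lean on these libraries where they do the work, as an engineer would, in place of code of your own. Each camera call takes 0.05 s, during which the arm holds its last target.

### The job

Set up the capping press for this batch: bring its lever down until you feel the resistance firm up and the rubber foot bears firmly on the jar's cap (about 10 N at the knob; 20 N would crack the cap), then let go - the lever stays where it is left. Only then note the stroke by sliding the brass collar down the ram rod until it sits flush on the head. Finally raise the lever fully back up, without touching the collar again, and leave everything else where it stands.

Things in the scene. Friction and masses are not known exactly. Their poses are not given: they have to be found in the camera images.
- press: white enamelled bench press, fixed, base 172 x 112 x 22 mm, 238 mm tall without the rod; origin at the underside of the base under the ram axis; x points from the ram to the column (away from the robot at yaw 0), y left, z up. A spice jar with a red cap stands on a steel table under the ram; the table's height is set anew each time: the free stroke down to the cap is 10 to 26 mm and must be felt
- lever_axis (a point): point on the lever's level turning axis (parallel to y of the press), in the plane in which the knob swings; 34 mm behind the ram axis, 46 mm to its right, 205 mm above the base's underside
- lever (a joint): hand lever on the press's right (-y), rad pressed down: 0 = fully raised (arm 42 deg above level, toward -x of the press), 0.73 = level. Ram stroke 28 mm per rad. In free travel 1 to 3 N at the knob moves it down, 3 to 6 N up, and friction keeps it where it is left. Once the foot meets the cap the knob force climbs 1 to 2 N per mm. Let go, it springs back 3 to 8 mm; the foot stays on the cap
- lever_knob (a point): centre of the black ball knob, 32 mm across, on the lever's end, 150 mm from the lever's axis; pinch it from above across the press's y
- collar: brass depth collar, 44 mm across, 16 mm high, round the upright steel ram rod (18 mm across) above the head; origin at the centre of its underside, z up. It rides with the ram; a push of about 5 N slides it along the rod and it stays where it is put. Push its top face down with the fingers either side of the rod, whose top stands 12 to 45 mm above the collar
- head_top (a point): centre of the steel bush on top of the press's head, where the rod comes out and on which the collar comes to rest; z up
- press_pad: black rubber foot under the ram, 34 mm across; origin at the centre of its underside, which presses the cap
- jar_b: spare spice jar, red cap, 45 mm across, 106 mm tall, origin at its underside
- jar_c: spare spice jar, red cap, 45 mm across, 106 mm tall, origin at its underside
- label_tape: roll of label tape on a dispenser, 109 x 47 x 77 mm, origin at its underside
- marker: blue and white marker pen, 135 mm long, 16 mm thick, origin at its underside
- gn_pan: small steel gastronorm pan, 108 x 176 x 65 mm, origin at its underside

How it is judged:
By the outcome, as a careful person would: the job done as asked, in the order asked, and still so for the second after the job is handed in, with the robot touching nothing.
It also fails if it takes over 72 s, if anything falls off the work surface, if the arm or the gripper's body presses on something with over 40 N, if the wrist force passes 120 N, or if a joint passes its speed limit or range.

## Working session

There is one attempt and no reset: what is moved stays moved. The work goes in short steps, Python scripts to look and compute and a tool call to move; the robot and the scene stay as the last step left them, time stands still between calls to the robot, and variables do not carry over. Pictures are saved under pics/ and viewed, and the job is handed in when it is done.

Besides the shell and the picture viewer there is one more tool, called as name(argument=value, ...) on one line, values as JSON. apply_moves: Moves the arm, as the interface text tells. Its arguments: {"type":"object","properties":{"series":{"type":"string"},"squeeze":{"type":"number"}},"required":["series"]}

```bash
ls; mkdir -p pics; cat > h.py <<'E'
import numpy as np, cv2
from bench import telemetry, snapshot, close_job, boxes_of, silhouettes, spot_point, ctrl
from scipy.spatial.transform import Rotation as R
def w(p,loc):
    E=np.array(p["extrinsics"]); return E[:3,:3].T@(np.array(loc)-E[:3,3])
def px(p,X):
    E=np.array(p["extrinsics"]); c=E[:3,:3]@np.array(X)+E[:3,3]; u=np.array(p["mtx"])@c; return u[:2]/u[2]
def save(p,n): cv2.imwrite(f"pics/{n}.png",p["image"][:,:,::-1])
def st():
    s=telemetry.get_state()
    print("t",round(s["time"],2),"tcp",np.round(s["tcp_pos"],4),"q",np.round(s["tcp_rot"],4),"F",np.round(s["wrist_force"],1),"gap",round(s["finger_gap"],4),"j",np.round(s["joint_positions"],3))
    return s
def tool(s,v): # world vector to tool axes
    return R.from_quat(s["tcp_rot"]).inv().apply(v)
E
python3 - <<'E'
from h import *
s=st(); print(R.from_quat(s["tcp_rot"]).as_matrix().round(3), ctrl.tips_ahead)
for n in ["scene","top"]:
    p=snapshot(n); save(p,n+"0")
    for q in ["lever_axis","lever_knob","collar","head_top","press","press_pad","lever"]:
        try:
            r=spot_point(q,p); print(n,q,[(np.round(w(p,d["location"]),4),round(d["score"],2)) for d in r[:2]])
        except Exception as e: print(n,q,e)
E
```

```text
pics
t 0.0 tcp [ 0.252 -0.626  0.404] q [ 0.396   0.5864 -0.3955  0.5856] F [ 0.3 -0.4 -0.3] gap 0.0851 j [ 1.039  0.427  0.074  1.607 -0.034  1.111 -0.067]
[[-0.001  0.928  0.373]
 [ 0.001  0.373 -0.928]
 [-1.    -0.    -0.001]] 0.1734
scene lever_axis [(array([0.6556, 0.002 , 0.2232]), 0.63)]
scene lever_knob [(array([ 0.5451, -0.0338,  0.3206]), 0.67)]
scene collar [(array([0.612 , 0.0304, 0.2934]), 0.79)]
scene head_top [(array([0.6116, 0.028 , 0.254 ]), 0.57)]
scene press [(array([0.6081, 0.0306, 0.0193]), 0.62), (array([0.6097, 0.0317, 0.2926]), 0.21)]
scene press_pad [(array([0.3889, 0.174 , 0.0171]), 0.67)]
scene lever it knows: collar, gn_pan, head_top, jar, label_tape, lever_axis, lever_knob, marker, press, press_pad
top lever_axis []
top lever_knob [(array([ 0.5527, -0.0337,  0.3219]), 0.7)]
top collar [(array([0.6131, 0.0337, 0.2848]), 0.65)]
top head_top [(array([0.6166, 0.0316, 0.2524]), 0.83), (array([ 0.549 , -0.0319,  0.3197]), 0.51)]
top press [(array([0.6078, 0.0333, 0.0171]), 0.93)]
top press_pad []
top lever it knows: collar, gn_pan, head_top, jar, label_tape, lever_axis, lever_knob, marker, press, press_pad
```

View images.

View pics/scene0.png

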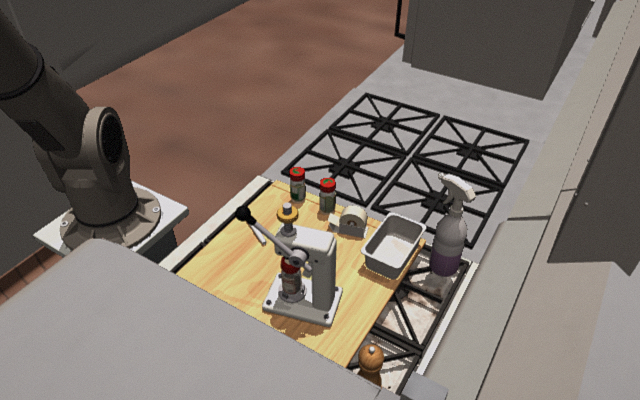

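View pics/top0.png

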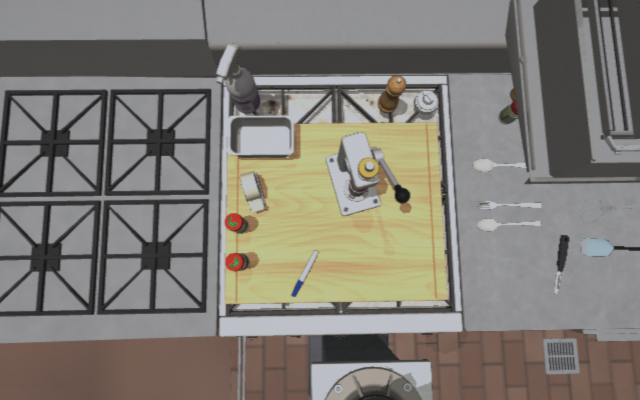

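```bash
cat >> h.py <<'E'
def shift(target,yaw=None,verbose=True):
    s=st(); r=R.from_quat(s["tcp_rot"]); d=tool(s,np.array(target)-np.array(s["tcp_pos"]))
    out=[0,0,0]
    if yaw is not None:
        z=np.array([np.sin(yaw),-np.cos(yaw),0]); x=np.array([0,0,-1.]); y=np.cross(z,x)
        out=np.degrees((r.inv()*R.from_matrix(np.c_[x,y,z])).as_rotvec())
    print("rot",np.round(out,2),"shift",np.round(d,4))
E
python3 - <<'E'
from h import *
shift([.51,-.06,.6],np.radians(17.5))
E
```

```text
t 0.7 tcp [ 0.2521 -0.6261  0.4047] q [ 0.3958  0.586  -0.3957  0.586 ] F [-0.3 -0.6 -0.7] gap 0.0855 j [ 1.038  0.426  0.074  1.606 -0.034  1.111 -0.067]
rot [ 4.43 -0.   -0.01] shift [-0.1952  0.4506 -0.4289]
```

apply_moves(series="0 0 0 -0.05 0.02 -0.02 0.35; 1 0 0 -0.09 0.06 -0.06 0.35; 1 0 0 -0.13 0.1 -0.095 0.35; 2 0 0 -0.16 0.14 -0.13 0.35; 3 0 0 -0.19 0.18 -0.165 0.35; 4 0 0 -0.195 0.22 -0.2 0.35; 4.4 0 0 -0.195 0.26 -0.24 0.35; 4.4 0 0 -0.195 0.3 -0.28 0.35; 4.4 0 0 -0.195 0.33 -0.315 0.35; 4.4 0 0 -0.195 0.36 -0.345 0.35", squeeze=30)

```text
time: 1.7
tcp_pos: [0.433, -0.2286, 0.5979]
tcp_rot: [0.418, 0.57, -0.418, 0.571]
wrist_force: [1.8, 0.5, -0.3]
finger_gap: 0.0557
```

```bash
python3 - <<'E'
from h import *
shift([.51,-.06,.6],np.radians(17.5))
E
```

```text
t 1.7 tcp [ 0.433  -0.2286  0.5979] q [ 0.418   0.5699 -0.418   0.5707] F [ 1.8  0.5 -0.3] gap 0.0557 j [ 0.561  0.006 -0.207  1.716  0.002  1.418 -0.911]
rot [ 0.02  0.05 -0.04] shift [-0.0021  0.1242 -0.1376]
```

apply_moves(series="0 0 0 0 0.03 -0.035 0.35; 0 0 0 0 0.06 -0.07 0.35; 0 0 0 0 0.09 -0.1 0.35; 0 0 0 0 0.11 -0.125 0.35; 0 0 0 0 0.124 -0.138 0.35; 0 0 0 0 0.124 -0.138 0.35; 0 0 0 0 0.124 -0.138 0.35; 0 0 0 0 0.124 -0.138 0.35; 0 0 0 0 0.124 -0.138 0.35; 0 0 0 0 0.124 -0.138 0.35")

```text
time: 2.7
tcp_pos: [0.5095, -0.0603, 0.5979]
tcp_rot: [0.418, 0.57, -0.418, 0.571]
wrist_force: [-0.1, 0.2, 0.1]
finger_gap: 0.0555
```

```bash
python3 - <<'E'
from h import *
st(); print(ctrl.tips_ahead)
p=snapshot("wrist"); save(p,"wrist1")
for n in ["wrist","scene"]:
    if n!="wrist": p=snapshot(n)
    for q in ["lever_axis","lever_knob","collar","head_top","press"]:
        r=spot_point(q,p); print(n,q,[(np.round(w(p,d["location"]),4),round(d["score"],2)) for d in r[:2]])
save(p,"scene1")
st()
E
```

```text
t 2.7 tcp [ 0.5095 -0.0603  0.5979] q [ 0.4183  0.5696 -0.4183  0.5706] F [-0.1  0.2  0.1] gap 0.0555 j [ 0.363  0.059 -0.388  1.664  0.023  1.422 -1.295]
0.1734
wrist lever_axis [(array([ 0.6598, -0.0062,  0.2195]), 0.77)]
wrist lever_knob [(array([0.6122, 0.031 , 0.2493]), 0.3)]
wrist collar [(array([0.6086, 0.0315, 0.2912]), 0.87)]
wrist head_top [(array([0.6116, 0.0308, 0.2473]), 0.68)]
wrist press []
scene lever_axis [(array([ 0.6569, -0.0008,  0.224 ]), 0.7)]
scene lever_knob [(array([ 0.546 , -0.0298,  0.3227]), 0.8)]
scene collar [(array([0.6098, 0.0299, 0.291 ]), 0.77)]
scene head_top []
scene press [(array([0.6094, 0.0266, 0.0166]), 0.94)]
t 3.3 tcp [ 0.5097 -0.0596  0.5978] q [ 0.418   0.5699 -0.418   0.5707] F [-0.3  0.7 -0.8] gap 0.0557 j [ 0.362  0.059 -0.389  1.664  0.023  1.422 -1.295]
```

View pics/wrist1.png

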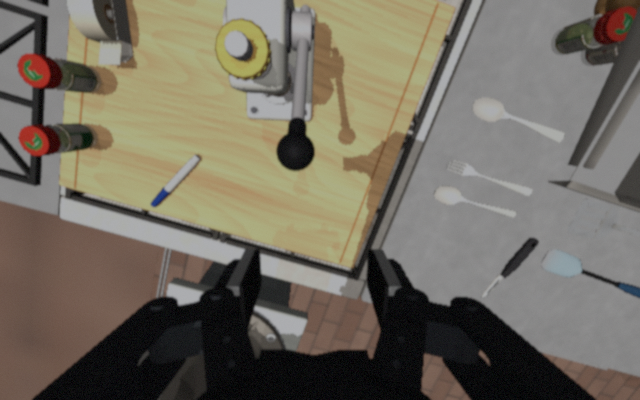

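```bash
python3 - <<'E'
from h import *
pw=snapshot("wrist"); ps=snapshot("scene"); pt=snapshot("top")
def ray(p,uv,z):
    E=np.array(p["extrinsics"]); o=-E[:3,:3].T@E[:3,3]; d=E[:3,:3].T@np.linalg.inv(p["mtx"])@np.r_[uv,1]
    return o+d*(z-o[2])/d[2]
def blob(p,c,r=22):
    g=p["image"].max(2); y,x=np.mgrid[:400,:640]; m=((g<45)&(np.hypot(x-c[0],y-c[1])<r)).astype(np.uint8)
    m=cv2.morphologyEx(m,cv2.MORPH_OPEN,np.ones((7,7)))
    print(m.sum()); yy,xx=np.nonzero(m); print("bbox",xx.min(),xx.max(),yy.min(),yy.max()); return xx.mean(),yy.mean()
cw=blob(pw,(295,151),24); cs=blob(ps,(244,214),12); print(cw,cs)
from itertools import product
Ps=[np.array(p["mtx"])@np.array(p["extrinsics"])[:3] for p in(pw,ps)]
X=cv2.triangulatePoints(Ps[0],Ps[1],np.array(cw),np.array(cs))[:,0]; print("knob",X[:3]/X[3])
for z in(.318,.3215,.325): print(ray(pw,cw,z),ray(ps,cs,z))
print("edge",ray(pw,(248,119),.0385),ray(pw,(313,121),.0385))
m=silhouettes("collar",pw); m=m[0]["pixels"]; yy,xx=np.nonzero(m); print("collar c",xx.mean(),yy.mean(),xx.min(),xx.max(),yy.min(),yy.max())
for z in(.285,.3): print(ray(pw,((xx.min()+xx.max())/2,(yy.min()+yy.max())/2),z))
big=cv2.resize(pw["image"][0:180,210:350],None,fx=4,fy=4)[:600]; cv2.imwrite("pics/w2c.png",big[:,:,::-1])
big=cv2.resize(ps["image"][190:330,220:360],None,fx=4,fy=4); cv2.imwrite("pics/s2c.png",big[:,:,::-1])
E
```

```text
1103
bbox 279 313 128 169
157
bbox 237 249 207 219
(np.float64(296.10244786944696), np.float64(149.4786944696283)) (np.float64(243.01273885350318), np.float64(213.20382165605096))
knob [ 0.55021454 -0.03228332  0.3215321 ]
[ 0.55025536 -0.03182578  0.318     ] [ 0.54737813 -0.0296068   0.318     ]
[ 0.55069881 -0.03189267  0.3215    ] [ 0.55000483 -0.03238024  0.3215    ]
[ 0.55114227 -0.03195956  0.325     ] [ 0.55263152 -0.03515369  0.325     ]
edge [0.53955704 0.06694791 0.0385    ] [ 0.57005175 -0.0403737   0.0385    ]
collar c 244.50208623087622 50.73388966156699 216 272 19 81
[0.61364305 0.03559399 0.285     ]
[0.61195444 0.03175962 0.3       ]
```

View pics/w2c.png

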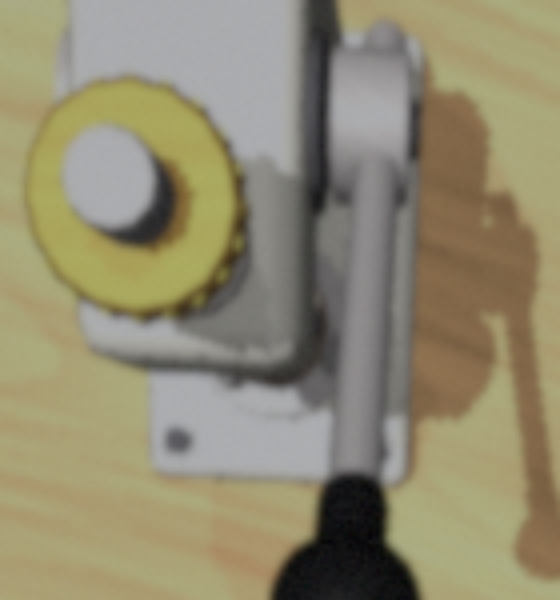

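View pics/s2c.png

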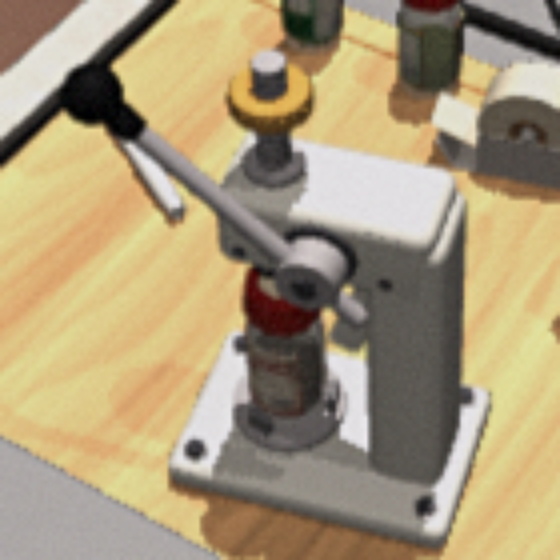

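```bash
python3 - <<'E'
from h import *
shift([.5496,-.0333,.475],np.radians(16.5))
E
```

```text
t 3.5 tcp [ 0.5097 -0.0596  0.5978] q [ 0.418   0.57   -0.418   0.5707] F [ 0.4  0.2 -0.1] gap 0.0554 j [ 0.362  0.059 -0.389  1.664  0.023  1.422 -1.295]
rot [ 1.03  0.05 -0.04] shift [ 0.1228  0.0459 -0.0132]
```

apply_moves(series="0 0 0 0.01 0.02 -0.006 0.35; 1 0 0 0.02 0.046 -0.0132 0.35; 1 0 0 0.04 0.046 -0.0132 0.35; 1 0 0 0.06 0.046 -0.0132 0.35; 1 0 0 0.08 0.046 -0.0132 0.35; 1 0 0 0.1 0.046 -0.0132 0.35; 1 0 0 0.115 0.046 -0.0132 0.35; 1 0 0 0.1228 0.046 -0.0132 0.35; 1 0 0 0.1228 0.046 -0.0132 0.35; 1 0 0 0.1228 0.046 -0.0132 0.35")

```text
time: 4.5
tcp_pos: [0.5499, -0.0332, 0.4758]
tcp_rot: [0.423, 0.566, -0.423, 0.567]
wrist_force: [0.1, -0.4, 0.8]
finger_gap: 0.0554
```

```bash
python3 - <<'E'
from h import *
st()
p=snapshot("wrist"); save(p,"wrist3")
p=snapshot("scene"); cv2.imwrite("pics/s3.png",cv2.resize(p["image"][150:300,180:380],None,fx=4,fy=4)[:,:,::-1])
E
```

```text
t 4.5 tcp [ 0.5499 -0.0332  0.4758] q [ 0.4232  0.566  -0.4228  0.5673] F [ 0.1 -0.4  0.8] gap 0.0554 j [ 0.308  0.191 -0.419  1.778  0.084  1.188 -1.417]
```

View pics/wrist3.png

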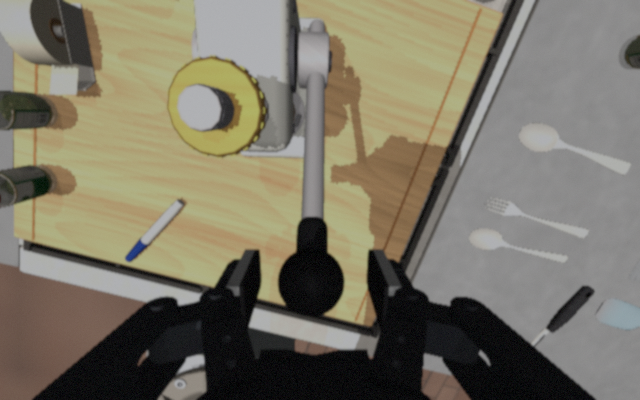

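View pics/s3.png

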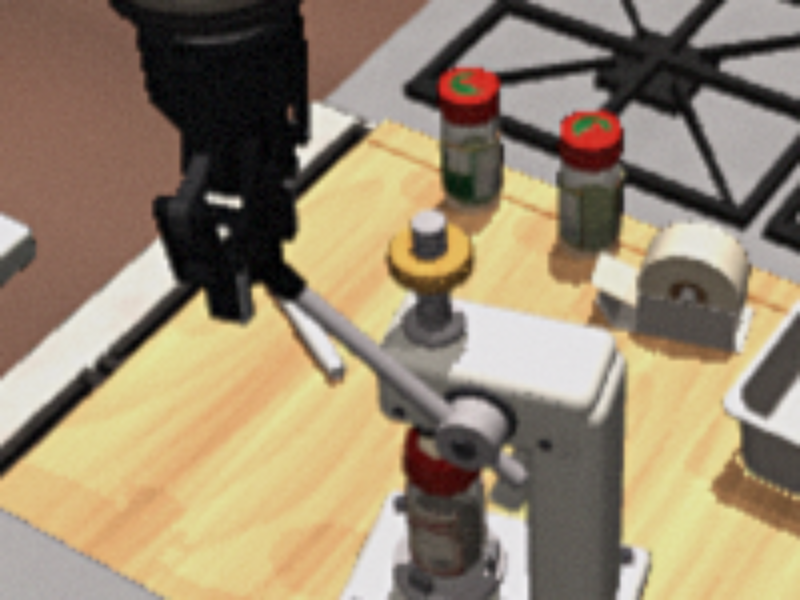

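apply_moves(series="0 0 0 0 0 0 0.6; 0 0 0 0 0 0 0.8; 0 0 0 0 0 0 0.8; 0 0 0 0 0 0 0.8; 0 0 0 0 0 0 0.8; 0 0 0 0 0 0 0.8; 0 0 0 0 0 0 0.8; 0 0 0 0 0 0 0.8; 0 0 0 0 0 0 0.8; 0 0 0 0 0 0 0.8", squeeze=40)

```text
time: 5.6
tcp_pos: [0.5495, -0.0322, 0.4765]
tcp_rot: [0.423, 0.566, -0.422, 0.567]
wrist_force: [-6.5, 5.2, 6.1]
finger_gap: 0.0298
```

```bash
cat >> h.py <<'E'
def arc(angs,a0=None):
    """print shifts in tool axes to move knob from current by lever angles (deg, above level now a0)"""
    s=st(); r=R.from_quat(s["tcp_rot"]); yaw=np.radians(16.5)
    u=np.array([np.cos(yaw),np.sin(yaw),0])
    k=lambda a: -0.15*np.cos(np.radians(a))*u+np.array([0,0,.15*np.sin(np.radians(a))])
    for a in angs: print(a,np.round(tool(s,k(a)-k(a0)),4))
E
python3 - <<'E'
from h import *
arc([40,38,36,34,32,30,28,26,24,22,20,18],42)
E
```

```text
t 5.6 tcp [ 0.5495 -0.0322  0.4765] q [ 0.423   0.5665 -0.4223  0.5673] F [-6.5  5.2  6.1] gap 0.0298 j [ 0.308  0.19  -0.42   1.778  0.083  1.189 -1.417]
40 [ 0.0039 -0.0034 -0.    ]
38 [ 0.008  -0.0067 -0.    ]
36 [ 0.0122 -0.0099 -0.    ]
34 [ 0.0165 -0.0129 -0.    ]
32 [ 0.0209 -0.0158 -0.    ]
30 [ 0.0253 -0.0185 -0.    ]
28 [ 0.0299 -0.021  -0.    ]
26 [ 0.0346 -0.0234 -0.    ]
24 [ 0.0393 -0.0256 -0.    ]
22 [ 0.0441 -0.0277 -0.0001]
20 [ 0.049  -0.0296 -0.0001]
18 [ 0.054  -0.0313 -0.0001]
```

apply_moves(series="0 0 0 0.0039 -0.0034 0 0.8; 0 0 0 0.008 -0.0067 0 0.8; 0 0 0 0.0122 -0.0099 0 0.8; 0 0 0 0.0165 -0.0129 0 0.8; 0 0 0 0.0209 -0.0158 0 0.8; 0 0 0 0.0253 -0.0185 0 0.8; 0 0 0 0.0299 -0.021 0 0.8; 0 0 0 0.0322 -0.0222 0 0.8; 0 0 0 0.0322 -0.0222 0 0.8; 0 0 0 0.0322 -0.0222 0 0.8")

```text
time: 6.6
tcp_pos: [0.5277, -0.0382, 0.4434]
tcp_rot: [0.423, 0.567, -0.422, 0.567]
wrist_force: [-3.2, 5.8, -0.9]
finger_gap: 0.0297
```

```bash
python3 - <<'E'
from h import *
arc(np.arange(26,8,-1),27)
p=snapshot("scene"); cv2.imwrite("pics/s4.png",cv2.resize(p["image"][150:300,180:380],None,fx=4,fy=4)[:,:,::-1])
E
```

```text
t 6.6 tcp [ 0.5277 -0.0382  0.4434] q [ 0.4227  0.5672 -0.4225  0.5666] F [-3.2  5.8 -0.9] gap 0.0297 j [ 0.322  0.179 -0.418  1.864  0.08   1.115 -1.406]
26 [ 0.0023 -0.0012  0.    ]
25 [ 0.0047 -0.0023  0.    ]
24 [ 0.0071 -0.0034  0.    ]
23 [ 0.0095 -0.0044  0.    ]
22 [ 0.0119 -0.0054  0.    ]
21 [ 0.0143 -0.0064  0.    ]
20 [ 0.0168 -0.0073  0.    ]
19 [ 0.0193 -0.0082  0.    ]
18 [ 0.0217 -0.009   0.    ]
17 [ 0.0242 -0.0098  0.    ]
16 [ 0.0268 -0.0105  0.    ]
15 [ 0.0293 -0.0112  0.    ]
14 [ 0.0318 -0.0119  0.    ]
13 [ 0.0344 -0.0125  0.    ]
12 [ 0.0369 -0.0131  0.    ]
11 [ 0.0395 -0.0136  0.    ]
10 [ 0.0421 -0.0141  0.    ]
9 [ 0.0446 -0.0145  0.    ]
```

View pics/s4.png

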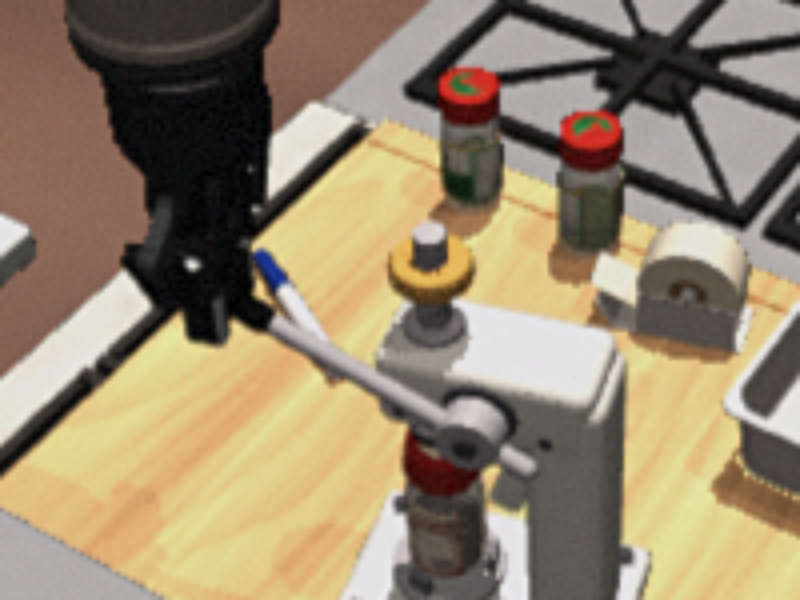

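apply_moves(series="0 0 0 0.0012 -0.0006 0 0.8; 0 0 0 0.0023 -0.0012 0 0.8; 0 0 0 0.0035 -0.0018 0 0.8; 0 0 0 0.0047 -0.0023 0 0.8; 0 0 0 0.0059 -0.0029 0 0.8; 0 0 0 0.0071 -0.0034 0 0.8; 0 0 0 0.0083 -0.0039 0 0.8; 0 0 0 0.0095 -0.0044 0 0.8; 0 0 0 0.0095 -0.0044 0 0.8; 0 0 0 0.0095 -0.0044 0 0.8")

```text
time: 7.65
tcp_pos: [0.5232, -0.0394, 0.4335]
tcp_rot: [0.423, 0.568, -0.423, 0.566]
wrist_force: [-2.6, 4.1, 1.0]
finger_gap: 0.0297
```

```bash
python3 - <<'E'
from h import *
s=st(); z=s["tcp_pos"][2]; a=np.degrees(np.arcsin(np.sin(np.radians(42))-(.4765-z)/.15)); print("angle by z",a)
arc(np.arange(23,18,-.5),23)
E
```

```text
t 7.65 tcp [ 0.5232 -0.0394  0.4335] q [ 0.4225  0.5675 -0.4226  0.5664] F [-2.6  4.1  1. ] gap 0.0297 j [ 0.324  0.181 -0.418  1.885  0.081  1.094 -1.406]
angle by z 22.506472251064057
t 7.65 tcp [ 0.5232 -0.0394  0.4335] q [ 0.4225  0.5675 -0.4226  0.5664] F [-2.6  4.1  1. ] gap 0.0297 j [ 0.324  0.181 -0.418  1.885  0.081  1.094 -1.406]
23.0 [0. 0. 0.]
22.5 [ 0.0012 -0.0005  0.    ]
22.0 [ 0.0024 -0.001   0.    ]
21.5 [ 0.0036 -0.0015  0.    ]
21.0 [ 0.0049 -0.002   0.    ]
20.5 [ 0.0061 -0.0024  0.    ]
20.0 [ 0.0073 -0.0029  0.    ]
19.5 [ 0.0085 -0.0033  0.    ]
19.0 [ 0.0098 -0.0037  0.    ]
18.5 [ 0.011  -0.0042  0.    ]
```

apply_moves(series="0 0 0 0.001 -0.0004 0 0.8; 0 0 0 0.002 -0.0008 0 0.8; 0 0 0 0.003 -0.0012 0 0.8; 0 0 0 0.004 -0.0016 0 0.8; 0 0 0 0.005 -0.002 0 0.8; 0 0 0 0.006 -0.0024 0 0.8; 0 0 0 0.006 -0.0024 0 0.8; 0 0 0 0.006 -0.0024 0 0.8; 0 0 0 0.006 -0.0024 0 0.8; 0 0 0 0.006 -0.0024 0 0.8")

```text
time: 8.65
tcp_pos: [0.5208, -0.0401, 0.4274]
tcp_rot: [0.422, 0.568, -0.423, 0.566]
wrist_force: [-2.4, 4.0, -1.8]
finger_gap: 0.0299
```

apply_moves(series="0 0 0 0.001 -0.0003 0 0.8; 0 0 0 0.002 -0.0007 0 0.8; 0 0 0 0.003 -0.001 0 0.8; 0 0 0 0.004 -0.0013 0 0.8; 0 0 0 0.005 -0.0017 0 0.8; 0 0 0 0.005 -0.0017 0 0.8; 0 0 0 0.005 -0.0017 0 0.8; 0 0 0 0.005 -0.0017 0 0.8; 0 0 0 0.005 -0.0017 0 0.8; 0 0 0 0.005 -0.0017 0 0.8")

```text
time: 9.65
tcp_pos: [0.5191, -0.0406, 0.4224]
tcp_rot: [0.422, 0.568, -0.423, 0.566]
wrist_force: [-3.3, 4.6, 1.7]
finger_gap: 0.0295
```

apply_moves(series="0 0 0 0.001 -0.0003 0 0.8; 0 0 0 0.002 -0.0006 0 0.8; 0 0 0 0.003 -0.0009 0 0.8; 0 0 0 0.004 -0.0012 0 0.8; 0 0 0 0.005 -0.0015 0 0.8; 0 0 0 0.005 -0.0015 0 0.8; 0 0 0 0.005 -0.0015 0 0.8; 0 0 0 0.005 -0.0015 0 0.8; 0 0 0 0.005 -0.0015 0 0.8; 0 0 0 0.005 -0.0015 0 0.8")

```text
time: 10.65
tcp_pos: [0.5177, -0.041, 0.4174]
tcp_rot: [0.422, 0.568, -0.423, 0.566]
wrist_force: [-2.1, 5.6, 1.0]
finger_gap: 0.03
```

apply_moves(series="0 0 0 0.001 -0.0003 0 0.8; 0 0 0 0.002 -0.0005 0 0.8; 0 0 0 0.003 -0.0008 0 0.8; 0 0 0 0.004 -0.0011 0 0.8; 0 0 0 0.005 -0.0013 0 0.8; 0 0 0 0.005 -0.0013 0 0.8; 0 0 0 0.005 -0.0013 0 0.8; 0 0 0 0.005 -0.0013 0 0.8; 0 0 0 0.005 -0.0013 0 0.8; 0 0 0 0.005 -0.0013 0 0.8")

```text
time: 11.65
tcp_pos: [0.5164, -0.0413, 0.4125]
tcp_rot: [0.423, 0.568, -0.423, 0.566]
wrist_force: [-2.7, 4.1, 1.7]
finger_gap: 0.0301
```

apply_moves(series="0 0 0 0.001 -0.0002 0 0.8; 0 0 0 0.002 -0.0005 0 0.8; 0 0 0 0.003 -0.0007 0 0.8; 0 0 0 0.004 -0.0009 0 0.8; 0 0 0 0.005 -0.0011 0 0.8; 0 0 0 0.005 -0.0011 0 0.8; 0 0 0 0.005 -0.0011 0 0.8; 0 0 0 0.005 -0.0011 0 0.8; 0 0 0 0.005 -0.0011 0 0.8; 0 0 0 0.005 -0.0011 0 0.8")

```text
time: 12.65
tcp_pos: [0.5153, -0.0416, 0.4075]
tcp_rot: [0.422, 0.568, -0.423, 0.566]
wrist_force: [-3.2, 4.6, 1.0]
finger_gap: 0.0302
```

apply_moves(series="0 0 0 0.001 -0.0002 0 0.8; 0 0 0 0.002 -0.0004 0 0.8; 0 0 0 0.003 -0.0006 0 0.8; 0 0 0 0.004 -0.0008 0 0.8; 0 0 0 0.005 -0.0009 0 0.8; 0 0 0 0.005 -0.0009 0 0.8; 0 0 0 0.005 -0.0009 0 0.8; 0 0 0 0.005 -0.0009 0 0.8; 0 0 0 0.005 -0.0009 0 0.8; 0 0 0 0.005 -0.0009 0 0.8")

```text
time: 13.65
tcp_pos: [0.5144, -0.0418, 0.4025]
tcp_rot: [0.422, 0.568, -0.423, 0.566]
wrist_force: [-3.1, 4.1, 0.8]
finger_gap: 0.0297
```

apply_moves(series="0 0 0 0.001 -0.0002 0 0.8; 0 0 0 0.002 -0.0003 0 0.8; 0 0 0 0.003 -0.0005 0 0.8; 0 0 0 0.004 -0.0006 0 0.8; 0 0 0 0.005 -0.0008 0 0.8; 0 0 0 0.005 -0.0008 0 0.8; 0 0 0 0.005 -0.0008 0 0.8; 0 0 0 0.005 -0.0008 0 0.8; 0 0 0 0.005 -0.0008 0 0.8; 0 0 0 0.005 -0.0008 0 0.8")

```text
time: 14.65
tcp_pos: [0.5136, -0.0421, 0.3975]
tcp_rot: [0.422, 0.568, -0.423, 0.566]
wrist_force: [-2.8, 5.1, -0.1]
finger_gap: 0.0299
```

apply_moves(series="0 0 0 0.001 -0.0001 0 0.8; 0 0 0 0.002 -0.0002 0 0.8; 0 0 0 0.003 -0.0004 0 0.8; 0 0 0 0.004 -0.0005 0 0.8; 0 0 0 0.005 -0.0006 0 0.8; 0 0 0 0.005 -0.0006 0 0.8; 0 0 0 0.005 -0.0006 0 0.8; 0 0 0 0.005 -0.0006 0 0.8; 0 0 0 0.005 -0.0006 0 0.8; 0 0 0 0.005 -0.0006 0 0.8")

```text
time: 15.65
tcp_pos: [0.513, -0.0422, 0.3925]
tcp_rot: [0.422, 0.568, -0.423, 0.566]
wrist_force: [-2.0, 4.7, 0.9]
finger_gap: 0.0298
```

```bash
python3 - <<'E'
from h import *
p=snapshot("scene"); cv2.imwrite("pics/s5.png",cv2.resize(p["image"][190:290,240:340],None,fx=6,fy=6,interpolation=cv2.INTER_CUBIC)[:,:,::-1])
E
```

```text
(no output)
```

View pics/s5.png

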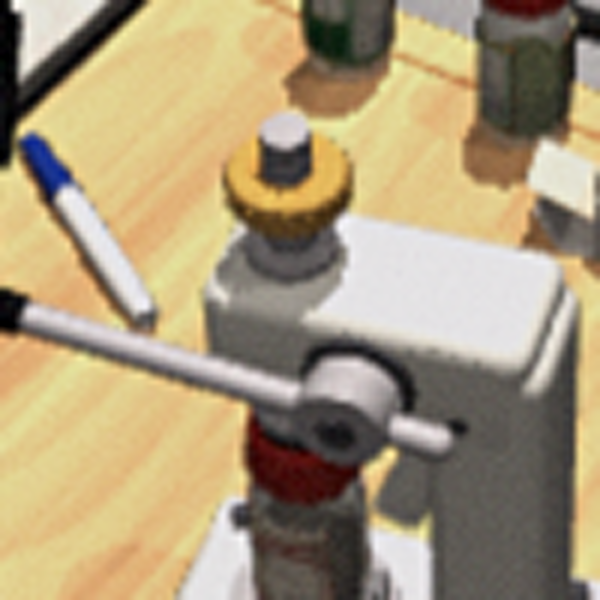

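apply_moves(series="0 0 0 0.001 -0.0001 0 0.8; 0 0 0 0.002 -0.0002 0 0.8; 0 0 0 0.003 -0.0003 0 0.8; 0 0 0 0.004 -0.0003 0 0.8; 0 0 0 0.005 -0.0004 0 0.8; 0 0 0 0.005 -0.0004 0 0.8; 0 0 0 0.005 -0.0004 0 0.8; 0 0 0 0.005 -0.0004 0 0.8; 0 0 0 0.005 -0.0004 0 0.8; 0 0 0 0.005 -0.0004 0 0.8")

```text
time: 16.7
tcp_pos: [0.5126, -0.0424, 0.3874]
tcp_rot: [0.422, 0.568, -0.423, 0.566]
wrist_force: [-3.3, 4.5, 0.1]
finger_gap: 0.0297
```

apply_moves(series="0 0 0 0.001 0 0 0.8; 0 0 0 0.002 -0.0001 0 0.8; 0 0 0 0.003 -0.0001 0 0.8; 0 0 0 0.004 -0.0002 0 0.8; 0 0 0 0.005 -0.0002 0 0.8; 0 0 0 0.005 -0.0002 0 0.8; 0 0 0 0.005 -0.0002 0 0.8; 0 0 0 0.005 -0.0002 0 0.8; 0 0 0 0.005 -0.0002 0 0.8; 0 0 0 0.005 -0.0002 0 0.8")

```text
time: 17.7
tcp_pos: [0.5124, -0.0424, 0.3824]
tcp_rot: [0.422, 0.568, -0.423, 0.566]
wrist_force: [-3.4, 4.0, 0.6]
finger_gap: 0.0297
```

apply_moves(series="0 0 0 0.001 0 0 0.8; 0 0 0 0.002 0 0 0.8; 0 0 0 0.003 -0.0001 0 0.8; 0 0 0 0.004 -0.0001 0 0.8; 0 0 0 0.005 -0.0001 0 0.8; 0 0 0 0.005 -0.0001 0 0.8; 0 0 0 0.005 -0.0001 0 0.8; 0 0 0 0.005 -0.0001 0 0.8; 0 0 0 0.005 -0.0001 0 0.8; 0 0 0 0.005 -0.0001 0 0.8")

```text
time: 18.7
tcp_pos: [0.5123, -0.0424, 0.3779]
tcp_rot: [0.422, 0.568, -0.423, 0.566]
wrist_force: [-5.6, 4.2, 6.8]
finger_gap: 0.0293
```

apply_moves(series="0 0 0 0.001 0 0 0.8; 0 0 0 0.002 0 0 0.8; 0 0 0 0.003 0 0 0.8; 0 0 0 0.004 0.0001 0 0.8; 0 0 0 0.005 0.0001 0 0.8; 0 0 0 0.005 0.0001 0 0.8; 0 0 0 0.005 0.0001 0 0.8; 0 0 0 0.005 0.0001 0 0.8; 0 0 0 0.005 0.0001 0 0.8; 0 0 0 0.005 0.0001 0 0.8")

```text
time: 19.7
tcp_pos: [0.5125, -0.0423, 0.3736]
tcp_rot: [0.423, 0.567, -0.423, 0.566]
wrist_force: [-7.6, 5.1, 11.3]
finger_gap: 0.0296
```

```bash
python3 - <<'E'
from h import *
st(); p=snapshot("scene"); st(); snapshot("top"); st(); snapshot("wrist");st()
cv2.imwrite("pics/s6.png",cv2.resize(p["image"][190:290,230:340],None,fx=6,fy=6,interpolation=cv2.INTER_CUBIC)[:,:,::-1])
E
```

```text
t 19.7 tcp [ 0.5125 -0.0423  0.3736] q [ 0.4225  0.5675 -0.4227  0.5663] F [-7.6  5.1 11.3] gap 0.0296 j [ 0.321  0.225 -0.414  1.974  0.108  0.965 -1.427]
t 19.75 tcp [ 0.5125 -0.0423  0.3736] q [ 0.4225  0.5675 -0.4228  0.5663] F [-7.4  5.5 12.3] gap 0.03 j [ 0.321  0.225 -0.414  1.974  0.108  0.965 -1.427]
t 19.8 tcp [ 0.5125 -0.0423  0.3736] q [ 0.4225  0.5675 -0.4227  0.5663] F [-6.9  4.6 11.7] gap 0.03 j [ 0.321  0.225 -0.414  1.974  0.108  0.965 -1.427]
t 19.85 tcp [ 0.5125 -0.0423  0.3736] q [ 0.4225  0.5675 -0.4228  0.5663] F [-6.9  4.6 11.9] gap 0.0295 j [ 0.321  0.225 -0.414  1.974  0.108  0.965 -1.427]
```

View pics/s6.png

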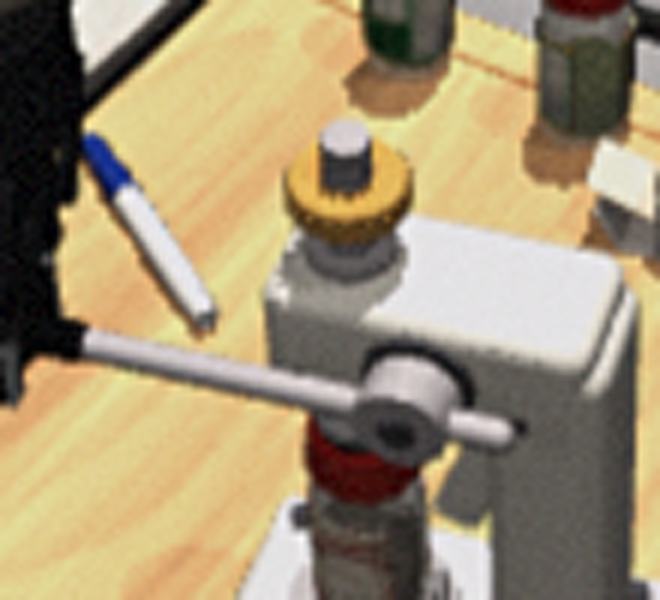

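apply_moves(series="0 0 0 0 0 0 0.35; 0 0 0 0 0 0 0.35; 0 0 0 0 0 0 0.35; 0 0 0 0 0 0 0.35; 0 0 0 -0.01 0 0 0.35; 0 0 0 -0.03 0 0 0.35; 0 0 0 -0.06 0 0 0.35; 0 0 0 -0.09 0 0 0.35; 0 0 0 -0.12 0 0 0.35; 0 0 0 -0.15 0 0 0.35")

```text
time: 20.85
tcp_pos: [0.5124, -0.0423, 0.5257]
tcp_rot: [0.423, 0.567, -0.423, 0.567]
wrist_force: [0.0, -0.5, 0.0]
finger_gap: 0.0554
```

```bash
python3 - <<'E'
from h import *
st()
for n in ["scene","wrist","top"]:
    p=snapshot(n); save(p,n+"7")
    for q in ["lever_knob","collar","head_top"]:
        r=spot_point(q,p); print(n,q,[(np.round(w(p,d["location"]),4),round(d["score"],2)) for d in r[:2]])
    if n=="scene": cv2.imwrite("pics/s7.png",cv2.resize(p["image"][190:290,230:340],None,fx=6,fy=6,interpolation=cv2.INTER_CUBIC)[:,:,::-1])
st()
E
```

```text
t 20.85 tcp [ 0.5124 -0.0423  0.5257] q [ 0.4226  0.5673 -0.4226  0.5665] F [ 0.  -0.5  0. ] gap 0.0554 j [ 0.345  0.094 -0.414  1.779  0.038  1.278 -1.36 ]
scene lever_knob [(array([ 0.51  , -0.0448,  0.2261]), 0.63), (array([0.6093, 0.312 , 0.0194]), 0.3)]
scene collar [(array([0.6086, 0.0315, 0.2732]), 0.56)]
scene head_top [(array([0.6136, 0.0324, 0.2539]), 0.8)]
wrist lever_knob [(array([0.6087, 0.3137, 0.0124]), 0.66), (array([ 0.5116, -0.0424,  0.2289]), 0.65)]
wrist collar [(array([0.6107, 0.0311, 0.269 ]), 0.71), (array([0.6134, 0.03  , 0.2472]), 0.32)]
wrist head_top [(array([0.6129, 0.0322, 0.2471]), 0.69)]
top lever_knob [(array([ 0.5135, -0.0437,  0.2255]), 0.57), (array([0.6081, 0.3105, 0.0168]), 0.22)]
top collar [(array([0.609 , 0.0336, 0.2663]), 0.68)]
top head_top [(array([0.6132, 0.0357, 0.2527]), 0.92), (array([0.4177, 0.3457, 0.0143]), 0.38)]
t 21.45 tcp [ 0.5127 -0.0424  0.5232] q [ 0.4224  0.5677 -0.4228  0.5661] F [ 0.3 -0.9  0.3] gap 0.0556 j [ 0.344  0.096 -0.414  1.782  0.039  1.274 -1.361]
```

View pics/s7.png

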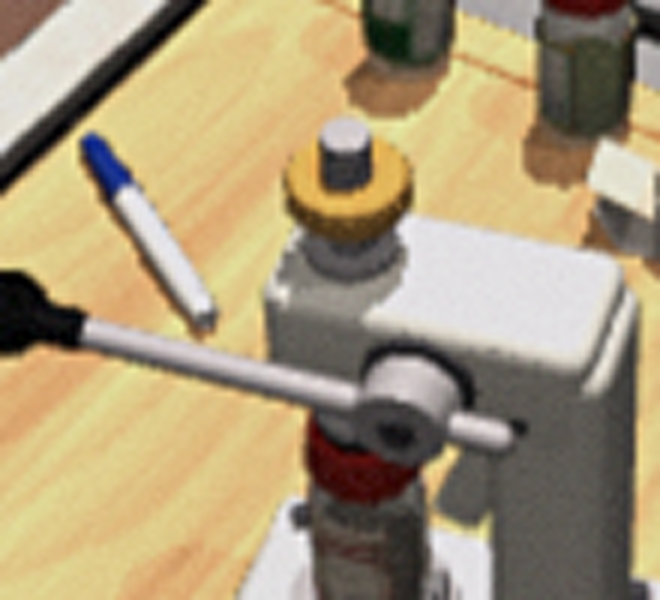

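View pics/wrist7.png

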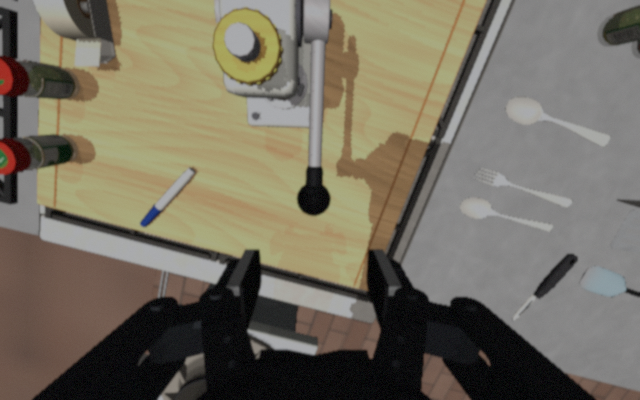

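```bash
python3 - <<'E'
from h import *
shift([.611,.0322,.51],np.radians(16.5))
E
```

```text
t 21.45 tcp [ 0.5127 -0.0424  0.5232] q [ 0.4224  0.5677 -0.4228  0.5661] F [ 0.3 -0.9  0.3] gap 0.0556 j [ 0.344  0.096 -0.414  1.782  0.039  1.274 -1.361]
rot [ 0.09 -0.09  0.11] shift [ 0.013   0.1155 -0.0434]
```

apply_moves(series="0 0 0 0 0.02 -0.008 0.67; 0 0 0 0 0.045 -0.017 0.67; 0 0 0 0 0.07 -0.027 0.67; 0 0 0 0 0.095 -0.036 0.67; 0 0 0 0.005 0.11 -0.042 0.67; 0 0 0 0.01 0.1155 -0.0434 0.67; 0 0 0 0.013 0.1155 -0.0434 0.67; 0 0 0 0.013 0.1155 -0.0434 0.67; 0 0 0 0.013 0.1155 -0.0434 0.67; 0 0 0 0.013 0.1155 -0.0434 0.67")

```text
time: 22.45
tcp_pos: [0.6106, 0.0316, 0.5105]
tcp_rot: [0.423, 0.567, -0.423, 0.566]
wrist_force: [0.3, -0.3, -0.1]
finger_gap: 0.0284
```

```bash
python3 - <<'E'
from h import *
st()
for n in ["scene","wrist"]:
    p=snapshot(n); save(p,n+"8")
    if n=="scene": cv2.imwrite("pics/s8.png",cv2.resize(p["image"][140:270,230:370],None,fx=5,fy=4.6,interpolation=cv2.INTER_CUBIC)[:,:,::-1])
print("ctr px of axis at z .307/.285",px(p,[.611,.0322,.307]),px(p,[.611,.0322,.285]))
T=R.from_quat(telemetry.get_state()["tcp_rot"]); t=np.array(telemetry.get_state()["tcp_pos"])
for a in(.155,.203,.225): print(a,px(p,t+T.apply([a,0,0])))
E
```

```text
t 22.45 tcp [0.6106 0.0316 0.5105] q [ 0.4227  0.5673 -0.423   0.5661] F [ 0.3 -0.3 -0.1] gap 0.0284 j [ 0.207  0.282 -0.456  1.597  0.126  1.294 -1.55 ]
ctr px of axis at z .307/.285 [313.39755577 237.12884143] [313.4148021  224.60299029]
0.155 [313.57968818 278.96430893]
0.203 [313.49191819 238.37944591]
0.225 [313.46460753 225.75099306]
```

View pics/wrist8.png

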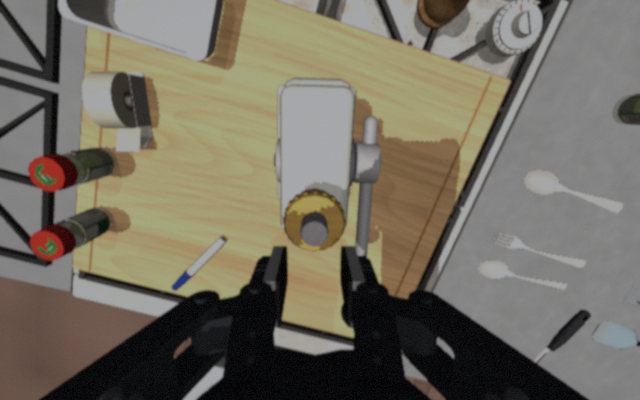

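View pics/s8.png

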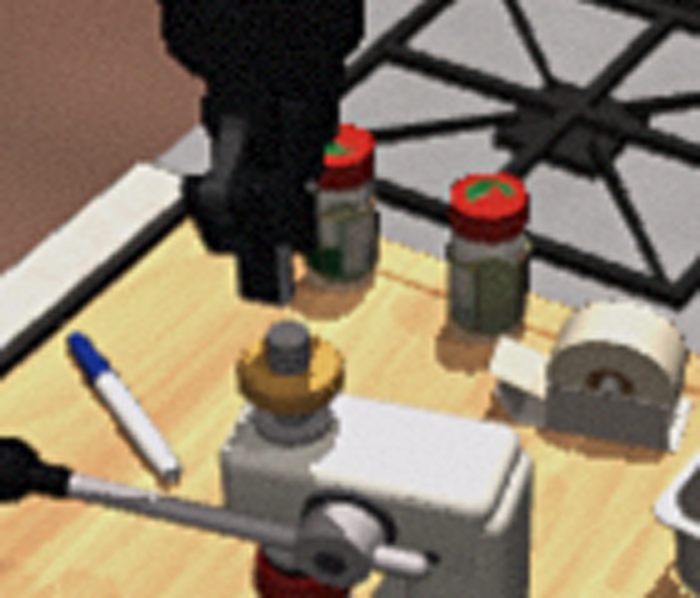

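```bash
python3 - <<'E'
from h import *
i=cv2.imread("pics/wrist8.png"); cv2.imwrite("pics/w8c.png",cv2.resize(i[180:270,270:370],None,fx=6,fy=6,interpolation=cv2.INTER_CUBIC))
E
```

```text
(no output)
```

View pics/w8c.png

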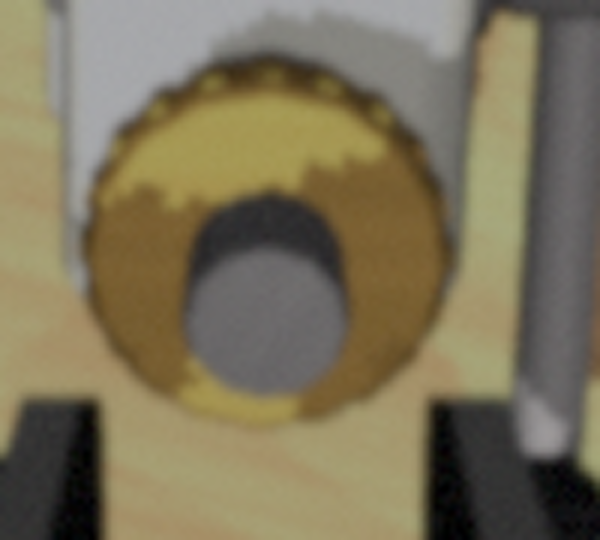

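apply_moves(series="0 0 0 0.01 0.0015 0.0007 0.67; 0 0 0 0.02 0.0015 0.0007 0.67; 0 0 0 0.03 0.0015 0.0007 0.67; 0 0 0 0.04 0.0015 0.0007 0.67; 0 0 0 0.045 0.0015 0.0007 0.67; 0 0 0 0.049 0.0015 0.0007 0.67; 0 0 0 0.052 0.0015 0.0007 0.67; 0 0 0 0.055 0.0015 0.0007 0.67; 0 0 0 0.057 0.0015 0.0007 0.67; 0 0 0 0.057 0.0015 0.0007 0.67")

```text
time: 23.55
tcp_pos: [0.6123, 0.0317, 0.4535]
tcp_rot: [0.423, 0.567, -0.423, 0.566]
wrist_force: [0.6, -0.8, -0.1]
finger_gap: 0.0282
```

apply_moves(series="0 0 0 0.001 0 0 0.67; 0 0 0 0.002 0 0 0.67; 0 0 0 0.003 0 0 0.67; 0 0 0 0.004 0 0 0.67; 0 0 0 0.005 0 0 0.67; 0 0 0 0.006 0 0 0.67; 0 0 0 0.007 0 0 0.67; 0 0 0 0.007 0 0 0.67; 0 0 0 0.007 0 0 0.67; 0 0 0 0.007 0 0 0.67")

```text
time: 24.55
tcp_pos: [0.6123, 0.0316, 0.4463]
tcp_rot: [0.423, 0.567, -0.423, 0.566]
wrist_force: [0.6, -0.8, 1.2]
finger_gap: 0.0281
```

```bash
python3 - <<'E'
from h import *
for n in ["scene","wrist"]:
    p=snapshot(n); st()
    if n=="scene": cv2.imwrite("pics/s9.png",cv2.resize(p["image"][150:280,230:370],None,fx=5,fy=4.6,interpolation=cv2.INTER_CUBIC)[:,:,::-1])
    else: cv2.imwrite("pics/w9c.png",cv2.resize(p["image"][180:320,240:390],None,fx=4,fy=4,interpolation=cv2.INTER_CUBIC)[:,:,::-1])
E
```

```text
t 24.6 tcp [0.6123 0.0316 0.4463] q [ 0.4226  0.5674 -0.4229  0.5662] F [0.8 0.4 1.3] gap 0.0282 j [ 0.202  0.326 -0.452  1.678  0.151  1.173 -1.57 ]
t 24.65 tcp [0.6123 0.0316 0.4463] q [ 0.4227  0.5674 -0.4229  0.5662] F [0.2 0.2 0.3] gap 0.0282 j [ 0.202  0.326 -0.452  1.679  0.151  1.173 -1.57 ]
```

View pics/s9.png

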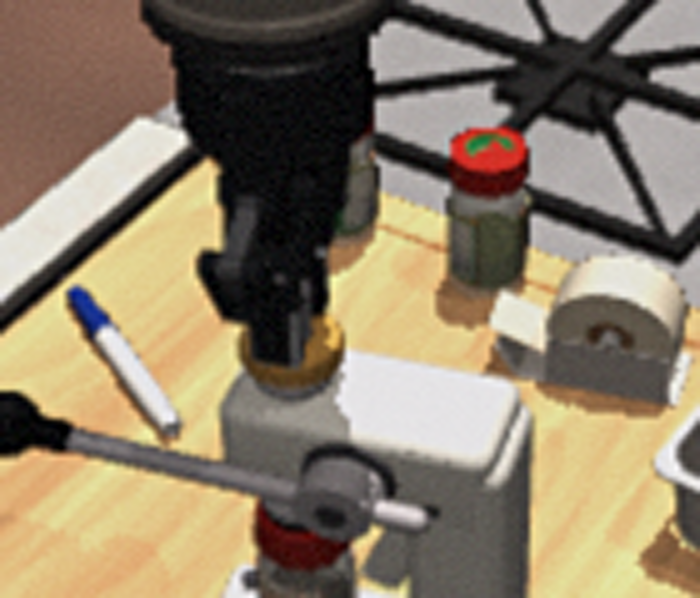

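View pics/w9c.png

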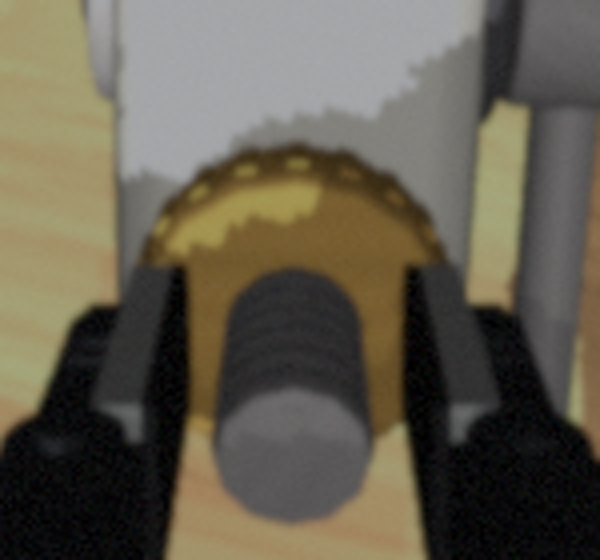

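apply_moves(series="0 0 0 0.001 0 0 0.67; 0 0 0 0.002 0 0 0.67; 0 0 0 0.003 0 0 0.67; 0 0 0 0.004 0 0 0.67; 0 0 0 0.005 0 0 0.67; 0 0 0 0.006 0 0 0.67; 0 0 0 0.006 0 0 0.67; 0 0 0 0.006 0 0 0.67; 0 0 0 0.006 0 0 0.67; 0 0 0 0.006 0 0 0.67")

```text
time: 25.65
tcp_pos: [0.6122, 0.0317, 0.4421]
tcp_rot: [0.423, 0.567, -0.423, 0.567]
wrist_force: [-9.0, -1.4, 24.6]
finger_gap: 0.0285
```

apply_moves(series="0 0 0 0.001 0 0 0.67; 0 0 0 0.002 0 0 0.67; 0 0 0 0.003 0 0 0.67; 0 0 0 0.004 0 0 0.67; 0 0 0 0.005 0 0 0.67; 0 0 0 0.005 0 0 0.67; 0 0 0 0.005 0 0 0.67; 0 0 0 0.005 0 0 0.67; 0 0 0 0.005 0 0 0.67; 0 0 0 0.005 0 0 0.67")

```text
time: 26.65
tcp_pos: [0.6117, 0.032, 0.4419]
tcp_rot: [0.423, 0.566, -0.423, 0.568]
wrist_force: [-26.3, -4.8, 61.1]
finger_gap: 0.028
```

apply_moves(series="0 0 0 -0.001 0 0 0.67; 0 0 0 -0.002 0 0 0.67; 0 0 0 -0.003 0 0 0.67; 0 0 0 -0.005 0 0 0.67; 0 0 0 -0.01 0 0 0.67; 0 0 0 -0.02 0 0 0.67; 0 0 0 -0.03 0 0 0.67; 0 0 0 -0.04 0 0 0.67; 0 0 0 -0.05 0 0 0.67; 0 0 0 -0.05 0 0 0.67")

```text
time: 27.65
tcp_pos: [0.6118, 0.0321, 0.4938]
tcp_rot: [0.424, 0.565, -0.422, 0.568]
wrist_force: [-1.0, -0.9, -0.9]
finger_gap: 0.028
```

```bash
python3 - <<'E'
from h import *
for n in ["scene","wrist","top"]:
    p=snapshot(n); st()
    for q in ["lever_knob","collar","head_top"]:
        r=spot_point(q,p); print(n,q,[(np.round(w(p,d["location"]),4),round(d["score"],2)) for d in r[:2]])
    if n=="scene": cv2.imwrite("pics/s10.png",cv2.resize(p["image"][190:290,230:340],None,fx=6,fy=6,interpolation=cv2.INTER_CUBIC)[:,:,::-1])
    elif n=="wrist": cv2.imwrite("pics/w10c.png",cv2.resize(p["image"][100:240,240:390],None,fx=4,fy=4,interpolation=cv2.INTER_CUBIC)[:,:,::-1])
E
```

```text
t 27.7 tcp [0.6116 0.032  0.4927] q [ 0.4237  0.5653 -0.4222  0.5681] F [ 0.3 -0.4  0.7] gap 0.028 j [ 0.205  0.292 -0.455  1.622  0.135  1.255 -1.557]
scene lever_knob [(array([ 0.6581, -0.0023,  0.2221]), 0.74), (array([ 0.5101, -0.0436,  0.2276]), 0.7)]
scene collar [(array([0.6095, 0.0313, 0.2559]), 0.66)]
scene head_top [(array([0.6117, 0.0301, 0.2538]), 0.92), (array([0.6126, 0.0333, 0.255 ]), 0.2)]
t 27.9 tcp [0.6115 0.0319 0.4913] q [ 0.4232  0.5659 -0.4227  0.5675] F [ 0.6 -0.1  0.3] gap 0.028 j [ 0.205  0.293 -0.455  1.623  0.135  1.254 -1.557]
wrist lever_knob [(array([ 0.5158, -0.041 ,  0.2293]), 0.73)]
wrist collar [(array([0.613 , 0.0284, 0.2574]), 0.93)]
wrist head_top [(array([0.6114, 0.0322, 0.25  ]), 0.85), (array([0.5217, 0.348 , 0.0161]), 0.71)]
t 28.1 tcp [0.6116 0.032  0.4916] q [ 0.4233  0.5658 -0.4226  0.5676] F [-0.6 -0.2 -0.5] gap 0.0281 j [ 0.205  0.293 -0.455  1.623  0.135  1.254 -1.557]
top lever_knob [(array([ 0.5121, -0.0445,  0.2278]), 0.76), (array([0.7515, 0.2881, 0.0156]), 0.19)]
top collar [(array([0.6083, 0.0322, 0.2511]), 0.62)]
top head_top [(array([0.6155, 0.0323, 0.2521]), 0.86)]
```

View pics/s10.png

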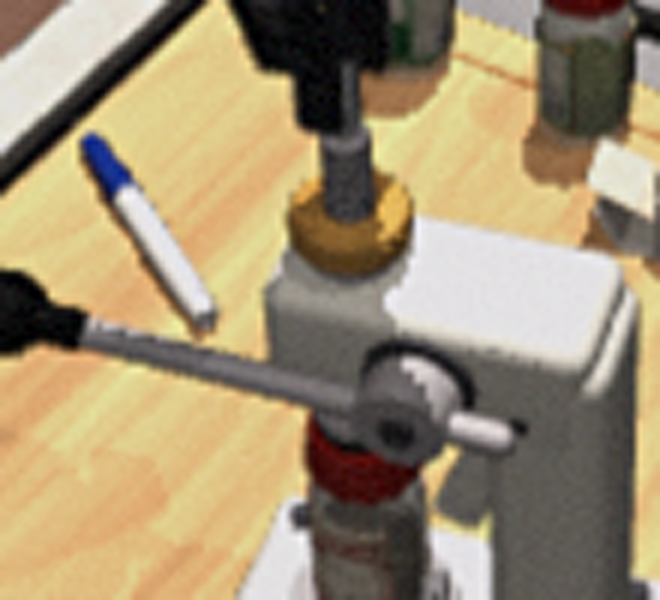

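View pics/w10c.png

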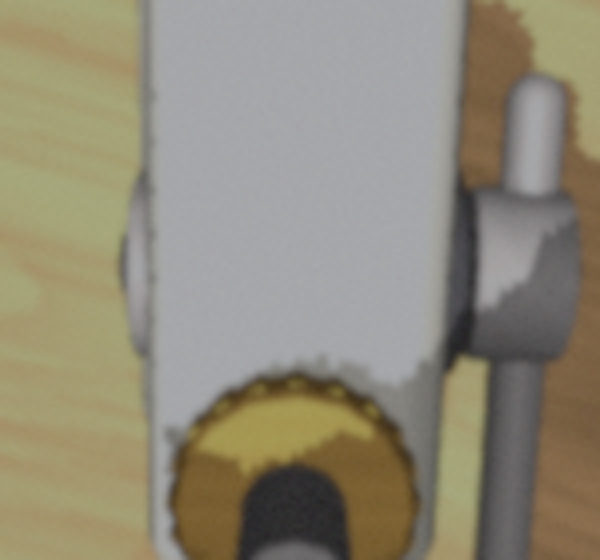

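```bash
python3 - <<'E'
from h import *
shift([.512,-.0430,.381],np.radians(16.5))
E
```

```text
t 28.25 tcp [0.6116 0.032  0.4918] q [ 0.4233  0.5657 -0.4225  0.5677] F [ 0.4 -0.2 -0.5] gap 0.0282 j [ 0.205  0.293 -0.455  1.623  0.135  1.254 -1.557]
rot [ 0.03  0.09 -0.14] shift [ 0.1105 -0.1171  0.0434]
```

apply_moves(series="0 0 0 -0.015 0 0 0.67; 0 0 0 -0.03 0 0 0.67; 0 0 0 -0.04 0 0 0.67; 0 0 0 -0.04 -0.03 0.011 0.5; 0 0 0 -0.04 -0.06 0.022 0.35; 0 0 0 -0.04 -0.09 0.033 0.35; 0 0 0 -0.02 -0.11 0.04 0.35; 0 0 0 0 -0.117 0.0434 0.35; 0 0 0 0.02 -0.117 0.0434 0.35; 0 0 0 0.03 -0.117 0.0434 0.35")

```text
time: 29.25
tcp_pos: [0.5116, -0.0431, 0.4612]
tcp_rot: [0.423, 0.566, -0.423, 0.568]
wrist_force: [-0.1, 0.2, 0.2]
finger_gap: 0.0553
```

```bash
python3 - <<'E'
from h import *
p=snapshot("wrist"); save(p,"wrist11")
shift([.512,-.0430,.381],np.radians(16.5))
s=telemetry.get_state(); T=R.from_quat(s["tcp_rot"]); t=np.array(s["tcp_pos"])
print(px(p,[.512,-.043,.2265]),px(p,t+T.apply([t[2]-.2265,0,0])))
for a in [.2265]:
    E=np.array(p["extrinsics"])
E
```

```text
t 29.3 tcp [ 0.5116 -0.0429  0.4601] q [ 0.423   0.5662 -0.4228  0.5672] F [-0.6  1.  -1.8] gap 0.0555 j [ 0.345  0.138 -0.424  1.874  0.063  1.141 -1.384]
rot [ 0.03  0.05 -0.07] shift [0.0791 0.0002 0.0001]
[313.08782907 221.21686072] [313.1262145  221.29848229]
```

View pics/wrist11.png

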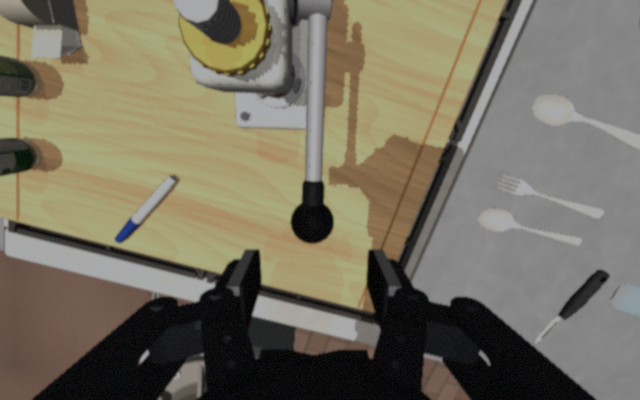

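apply_moves(series="0 0 0 0.02 0 0 0.35; 0 0 0 0.04 0 0 0.35; 0 0 0 0.06 0 0 0.35; 0 0 0 0.072 0 0 0.35; 0 0 0 0.079 0 0 0.35; 0 0 0 0.079 0 0 0.6; 0 0 0 0.079 0 0 0.8; 0 0 0 0.079 0 0 0.8; 0 0 0 0.079 0 0 0.8; 0 0 0 0.079 0 0 0.8")

```text
time: 30.3
tcp_pos: [0.5118, -0.0422, 0.3821]
tcp_rot: [0.423, 0.566, -0.422, 0.567]
wrist_force: [-2.2, 5.2, 0.1]
finger_gap: 0.0296
```

```bash
python3 - <<'E'
from h import *
p=snapshot("scene"); save(p,"scene12")
arc(np.arange(3,44,2),1.5)
E
```

```text
t 30.35 tcp [ 0.5118 -0.0422  0.382 ] q [ 0.4232  0.5663 -0.4223  0.5673] F [-2.7  5.2 -0.3] gap 0.0302 j [ 0.33   0.214 -0.423  1.967  0.106  0.979 -1.425]
3 [-0.0039  0.0002  0.    ]
5 [-0.0091  0.0005  0.    ]
7 [-0.0144  0.0011  0.    ]
9 [-0.0195  0.0018  0.    ]
11 [-0.0247  0.0027  0.    ]
13 [-0.0298  0.0038  0.    ]
15 [-0.0349  0.0051  0.    ]
17 [-0.0399  0.0066  0.    ]
19 [-0.0449  0.0082  0.    ]
21 [-0.0498  0.01    0.    ]
23 [-0.0547  0.012   0.    ]
25 [-0.0594  0.0141  0.    ]
27 [-0.0641  0.0164  0.    ]
29 [-0.0688  0.0189  0.0001]
31 [-0.0733  0.0215  0.0001]
33 [-0.0777  0.0243  0.0001]
35 [-0.0821  0.0272  0.0001]
37 [-0.0863  0.0303  0.0001]
39 [-0.0904  0.0335  0.0001]
41 [-0.0944  0.0369  0.0001]
43 [-0.0983  0.0404  0.0001]
```

apply_moves(series="0 0 0 -0.0039 0.0002 0 0.8; 0 0 0 -0.0091 0.0005 0 0.8; 0 0 0 -0.0144 0.0011 0 0.8; 0 0 0 -0.0195 0.0018 0 0.8; 0 0 0 -0.0247 0.0027 0 0.8; 0 0 0 -0.0298 0.0038 0 0.8; 0 0 0 -0.0349 0.0051 0 0.8; 0 0 0 -0.0399 0.0066 0 0.8; 0 0 0 -0.0449 0.0082 0 0.8; 0 0 0 -0.0449 0.0082 0 0.8")

```text
time: 31.35
tcp_pos: [0.5197, -0.04, 0.4277]
tcp_rot: [0.423, 0.566, -0.422, 0.567]
wrist_force: [-0.8, 1.0, 0.6]
finger_gap: 0.0296
```

```bash
python3 - <<'E'
from h import *
p=snapshot("scene"); cv2.imwrite("pics/s13.png",cv2.resize(p["image"][150:290,210:350],None,fx=4,fy=4,interpolation=cv2.INTER_CUBIC)[:,:,::-1])
arc(np.arange(21,44,2),19)
E
```

```text
t 31.4 tcp [ 0.5196 -0.04    0.4274] q [ 0.4232  0.5661 -0.4224  0.5675] F [-0.2 -0.6 -0.3] gap 0.0302 j [ 0.333  0.18  -0.426  1.9    0.085  1.076 -1.409]
21 [-0.0049  0.0018  0.    ]
23 [-0.0098  0.0038  0.    ]
25 [-0.0145  0.0059  0.    ]
27 [-0.0192  0.0082  0.    ]
29 [-0.0239  0.0107  0.    ]
31 [-0.0284  0.0133  0.    ]
33 [-0.0328  0.0161  0.    ]
35 [-0.0372  0.019   0.0001]
37 [-0.0414  0.0221  0.0001]
39 [-0.0455  0.0254  0.0001]
41 [-0.0495  0.0287  0.0001]
43 [-0.0534  0.0322  0.0001]
```

View pics/s13.png

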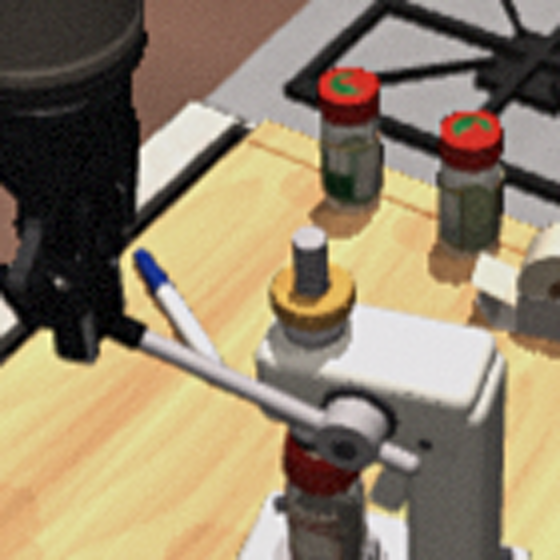

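apply_moves(series="0 0 0 -0.0049 0.0018 0 0.8; 0 0 0 -0.0098 0.0038 0 0.8; 0 0 0 -0.0145 0.0059 0 0.8; 0 0 0 -0.0192 0.0082 0 0.8; 0 0 0 -0.0239 0.0107 0 0.8; 0 0 0 -0.0284 0.0133 0 0.8; 0 0 0 -0.0328 0.0161 0 0.8; 0 0 0 -0.0372 0.019 0 0.8; 0 0 0 -0.0414 0.0221 0 0.8; 0 0 0 -0.0414 0.0221 0 0.8")

```text
time: 32.4
tcp_pos: [0.5413, -0.0339, 0.4698]
tcp_rot: [0.423, 0.566, -0.422, 0.568]
wrist_force: [4.1, -5.0, -2.0]
finger_gap: 0.0297
```

```bash
python3 - <<'E'
from h import *
arc(np.arange(38,45,1),37)
s=telemetry.get_state(); print(np.degrees(np.arcsin(np.sin(np.radians(42))-(.4765-s["tcp_pos"][2])/.15)))
E
```

```text
t 32.4 tcp [ 0.5413 -0.0339  0.4698] q [ 0.4234  0.5656 -0.4223  0.5679] F [ 4.1 -5.  -2. ] gap 0.0297 j [ 0.321  0.181 -0.428  1.804  0.082  1.17  -1.415]
38 [-0.0021  0.0016  0.    ]
39 [-0.0041  0.0032  0.    ]
40 [-0.0061  0.0049  0.    ]
41 [-0.0081  0.0066  0.    ]
42 [-0.0101  0.0084  0.    ]
43 [-0.012   0.0101  0.    ]
44 [-0.0139  0.0119  0.    ]
38.63914023013186
```

apply_moves(series="0 0 0 -0.001 0.0008 0 0.8; 0 0 0 -0.0021 0.0016 0 0.8; 0 0 0 -0.0031 0.0024 0 0.8; 0 0 0 -0.0041 0.0032 0 0.8; 0 0 0 -0.0051 0.004 0 0.8; 0 0 0 -0.0061 0.0049 0 0.8; 0 0 0 -0.0071 0.0057 0 0.8; 0 0 0 -0.0081 0.0066 0 0.8; 0 0 0 -0.0081 0.0066 0 0.8; 0 0 0 -0.0081 0.0066 0 0.8")

```text
time: 33.4
tcp_pos: [0.5478, -0.0321, 0.4781]
tcp_rot: [0.424, 0.565, -0.422, 0.568]
wrist_force: [4.7, -4.1, -6.0]
finger_gap: 0.0296
```

apply_moves(series="0 0 0 -0.0005 0.0005 0 0.8; 0 0 0 -0.001 0.001 0 0.8; 0 0 0 -0.0015 0.0015 0 0.8; 0 0 0 -0.002 0.0019 0 0.8; 0 0 0 -0.0025 0.0023 0 0.8; 0 0 0 -0.003 0.0027 0 0.8; 0 0 0 -0.003 0.0027 0 0.8; 0 0 0 -0.003 0.0027 0 0.8; 0 0 0 -0.003 0.0027 0 0.8; 0 0 0 -0.003 0.0027 0 0.8")

```text
time: 34.4
tcp_pos: [0.5504, -0.0314, 0.4809]
tcp_rot: [0.424, 0.565, -0.422, 0.568]
wrist_force: [3.8, -4.6, -9.1]
finger_gap: 0.0298
```

```bash
python3 - <<'E'
from h import *
st();p=snapshot("scene"); cv2.imwrite("pics/s14.png",cv2.resize(p["image"][150:290,210:350],None,fx=4,fy=4,interpolation=cv2.INTER_CUBIC)[:,:,::-1]); st()
E
```

```text
t 34.4 tcp [ 0.5504 -0.0314  0.4809] q [ 0.4236  0.5654 -0.4224  0.5679] F [ 3.8 -4.6 -9.1] gap 0.0298 j [ 0.314  0.189 -0.429  1.771  0.085  1.196 -1.421]
t 34.45 tcp [ 0.5504 -0.0314  0.481 ] q [ 0.4236  0.5654 -0.4224  0.5679] F [ 3.7 -3.9 -8.1] gap 0.0293 j [ 0.314  0.189 -0.429  1.771  0.085  1.196 -1.421]
```

View pics/s14.png

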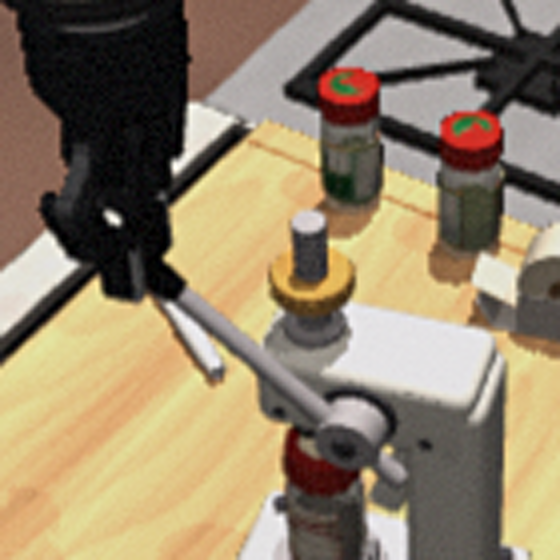

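apply_moves(series="0 0 0 -0.0005 0.0005 0 0.8; 0 0 0 -0.001 0.0009 0 0.8; 0 0 0 -0.0015 0.0014 0 0.8; 0 0 0 -0.002 0.0018 0 0.8; 0 0 0 -0.0025 0.0023 0 0.8; 0 0 0 -0.0025 0.0023 0 0.8; 0 0 0 -0.0025 0.0023 0 0.8; 0 0 0 -0.0025 0.0023 0 0.8; 0 0 0 -0.0025 0.0023 0 0.8; 0 0 0 -0.0025 0.0023 0 0.8")

```text
time: 35.45
tcp_pos: [0.5515, -0.0313, 0.4812]
tcp_rot: [0.422, 0.567, -0.424, 0.566]
wrist_force: [-5.2, -6.4, -24.7]
finger_gap: 0.0295
```

apply_moves(series="0 0 0 0 0 0 0.35; 0 0 0 0 0 0 0.35; 0 0 0 0 0 0 0.35; 0 0 0 0 0 0 0.35; 0 0 0 -0.01 0 0 0.35; 0 0 0 -0.03 0 0 0.35; 0 0 0 -0.05 0 0 0.35; 0 0 0 -0.08 0 0 0.35; 0 0 0 -0.1 0 0 0.35; 0 0 0 -0.1 0 0 0.35")

```text
time: 36.45
tcp_pos: [0.5518, -0.0308, 0.5851]
tcp_rot: [0.423, 0.565, -0.423, 0.568]
wrist_force: [-0.2, 0.0, -0.3]
finger_gap: 0.0555
```

```bash
python3 - <<'E'
from h import *
for n in ["scene","top","wrist"]:
    p=snapshot(n); st(); save(p,n+"15")
    for q in ["lever_knob","collar","head_top"]:
        r=spot_point(q,p); print(n,q,[(np.round(w(p,d["location"]),4),round(d["score"],2)) for d in r[:2]])
    if n=="scene": cv2.imwrite("pics/s15.png",cv2.resize(p["image"][190:330,220:360],None,fx=4,fy=4)[:,:,::-1])
E
```

```text
t 36.5 tcp [ 0.5517 -0.0309  0.5832] q [ 0.4229  0.566  -0.4232  0.5672] F [ 0.4  1.2 -0. ] gap 0.0556 j [ 0.317  0.139 -0.426  1.611  0.059  1.404 -1.398]
scene lever_knob [(array([ 0.5471, -0.0376,  0.3193]), 0.77)]
scene collar [(array([0.6102, 0.0323, 0.2724]), 0.75)]
scene head_top [(array([0.6102, 0.0296, 0.2527]), 0.87), (array([0.3879, 0.1736, 0.015 ]), 0.22)]
t 36.7 tcp [ 0.5516 -0.0312  0.5806] q [ 0.4222  0.5671 -0.4241  0.566 ] F [ 0.2 -1.  -1.1] gap 0.0555 j [ 0.317  0.141 -0.426  1.614  0.06   1.403 -1.398]
top lever_knob [(array([ 0.5502, -0.0308,  0.3185]), 0.81)]
top collar [(array([0.6098, 0.034 , 0.2715]), 0.73)]
top head_top [(array([0.6119, 0.0315, 0.2505]), 0.67)]
t 36.9 tcp [ 0.5517 -0.0312  0.5808] q [ 0.4222  0.5671 -0.424   0.566 ] F [-0.5 -0.3  0.9] gap 0.0556 j [ 0.317  0.141 -0.426  1.613  0.06   1.403 -1.398]
wrist lever_knob [(array([ 0.5494, -0.0322,  0.324 ]), 0.7)]
wrist collar [(array([ 0.5498, -0.0312,  0.321 ]), 0.72), (array([0.611 , 0.0322, 0.2743]), 0.6)]
wrist head_top []
```

View pics/s15.png

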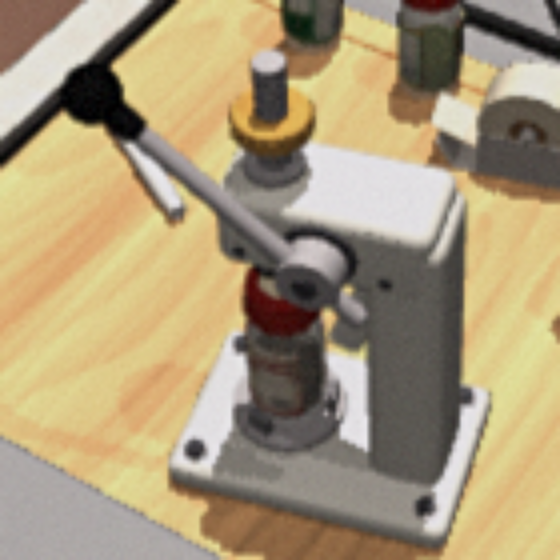

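View pics/top15.png

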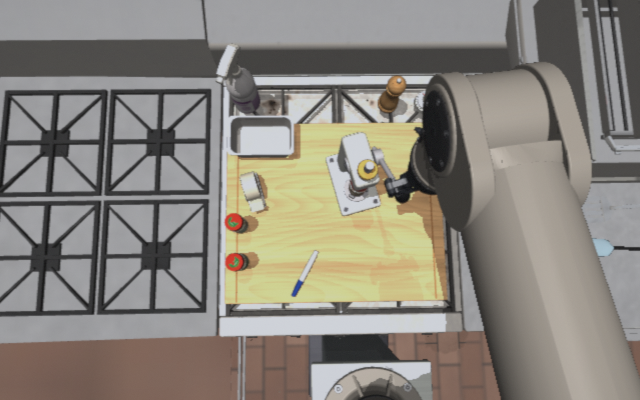

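```bash
python3 -c "
from h import *
print(close_job())"
```

```text
the job is handed in; nothing more can be done
None
```

The press is set up and the job was handed in at about 37 s of the 72 s allowed; no verdict was reported.

- **Pressing:** I pinched the knob and brought the lever down along its arc. The force stayed flat until about 1° above level, then climbed. I stopped at a steady vertical reading of about 12 N, slightly above the 10 N you asked for but well under 20 N. After I let go, the knob sprang back several millimetres and stayed there.
- **Collar:** I pushed it down with the fingers either side of the rod until it reached a hard stop. The pictures put its underside at about 0.255 m, against a head top of about 0.253 m, so it looks flush. The lever had not moved.
- **Raising:** I lifted the lever until it hit its hard stop, then let go and backed away. The knob is at the same pixel position as at the start. The collar rode up untouched to about 0.272 m. That is roughly 19–20 mm of stroke and agrees with the lever travel of about 40°.

**Higher forces than intended:**
- **Collar push:** one extra step after the collar was already seated took the wrist force to about 61 N, through the fingertips only. That is under the 120 N limit, and I saw no damage.
- **Upper stop:** I briefly pulled against it with about 25 N to confirm the lever was fully raised.

The last pictures show the spare jars, tape, marker and pan where they stood at the start. I never saw the rubber foot on the cap directly, so contact rests on the force reading.

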